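# Shingle the slotted shims in the tray

### The arm

A 6-joint arm with a two-finger parallel gripper is mounted at the origin on the work surface. World frame = base frame: x ahead of the robot, y to its left, z up, the work surface at z = 0. Lengths are in m, angles in rad, forces in N, time in s.
With the tool pointing down it reaches from about 0.425 to 0.95 m from the base axis. Payload 3.5 kg.
Tool frame: the origin (TCP) lies at the very end of the fingers, on their centre line; the grasp point (between the pads) lies 19 mm behind it (grip_depth is the distance from the TCP to the grasp point, in m); x points along the fingers, z is the direction in which the jaws open and shut, and the axes are right-handed (so a half turn about x gives the same grasp; the last joint's range is limited). The gripper opens to 85 mm and grips with 20 to 120 N. Pads are 22 mm wide; open, the fingers measure 114 mm over their backs; the gripper's body (76 mm by 85 mm) begins 54 mm behind the grasp point. The pads swing forward as they close: fully open they stand 13 mm farther back than shut.
Start: joints at [-1.332, 0.286, 1.577, -0, 1.279, -0.15], TCP at [0.256, -0.625, 0.231] pointing down, gripper open.
Joint ranges: [-2.77, 2.77], [-0.9, 2.22], [0.21, 2.48], [-1.53, 4.67], [0.24, 2.81], [-2.84, 2.84]. Speed limits (rad/s): [2.79, 2.79, 3.14, 3.14, 3.14, 3.14].

### API

Orientations are given as a unit quaternion [x, y, z, w].
In Python, from plant import get_state, read_camera, calibration, sign_off, recognise, grip_depth gives the robot as it stands. The module is installed in compiled form; this text tells all that it offers.
- The arm moves only by the tool servo_tool, never from a script. Its argument "deltas" is a list that holds one entry, the list of rows, each a list of 4 numbers: the shift along the world's x, y, z scaled (see below), then the turn about the world's z scaled (see below). In form: [[[tx, ty, tz, spin], ...]]. A call has exactly 5 rows; each row is the pose to reach, as a shift and turn from the pose commanded when the call began; what a row does not reach only later rows make up. The controller multiplies each number of a shift by 10 cm and each number of a turn by 90 degrees. A row lasts 1/10 s, in which the tool goes at most 50 mm and 8.59 degrees, less where a joint would pass 70% of its speed; a pose out of reach is approached as far as the arm can. A call with a number of a shift or a turn outside -1 to 1 is refused whole. A call with a gripper value outside its range is refused whole. "claw" is the gripper's target within -1 to 1 (fully open at 1, half-way at 0, shut at -1), set as the call begins (left out, the last holds). The fingers move at their own pace and stop on an object; "force" is the grip in N (left out, the last holds). Time passes only in rows, so rows that repeat a pose let the fingers close, or fill a call up. It gives the time, the measured TCP pose, the force and the opening at its end, in the units of the state.
- get_state(): the state, without advancing time (a new reading comes with each control period).
- read_camera(name): name is "scene" or "top"; returns the picture (420x560x3 uint8, blue, green, red); there is no depth.
- calibration(name): a dict with "intrinsics" (3x3 intrinsics, pixels), "dist" ([k1, k2, p1, p2, k3] as OpenCV has them; the pictures are not rectified), "R" (3x3) and "t" (3): a world point X has camera coordinates R X + t. Camera axes: x right, y down, z forward; pixel columns grow to the right and rows downward; lengths in m; the calibration is good to about 2 mm. A picture is of the moment at which its call begins. calibration takes no time and is no camera call.
- sign_off(): hands the job in, once; it reports no verdict.
Trained networks look in the newest picture that a camera, given by its name, has taken for a name from the list of things; names that differ only in an ending like _2 or _b are one class to them, and where a whole thing is asked for, a point or a joint stands for the part that bears it (a point fixed in the world has none). Each returns a list of dicts, best first, with "p" (0 to 1); they miss things now and then, are a little off and sometimes report something else, mostly with a low value. They report only what shows in the picture. A call takes as long as a camera call.
- recognise(camera, query): "at" ([x, y, z] in m, in world coordinates, good to about 4 mm: the middle of the surface that is visible of it).
The state is a dict: "time": time; "qpos": joint angles; "dq": joint speeds; "joint_efforts": joint torques, N m; "eef_pos": TCP position; "tcp_rot": TCP orientation; "contact_force": force on the tool from outside, world axes, zero at the start; "wrist_torque": the same for the moment, N m; "opening": opening from 0.0 (shut) to 1.0 (fully open).
Only numpy, scipy, OpenCV 4.12 (cv2) and the standard library are available. Lean on these libraries where they do the work, as an engineer would, in place of code of your own. Each camera call takes 0.05 s, during which the arm holds its last target. There are 200 camera calls.

### The job

Fan the four slotted steel shims into one straight overlapping row along the middle of the tray, in the order green, yellow, red, blue, with every painted slotted end towards the tray's brass key. The green one lies flat with its slot over the key and its end up to the stop; each next one rests on top of the plain end of the one before, covering about a third of it, with its own plain end down on the tray floor. Leave everything else on the bench where it stands.

Things in the scene. Friction and masses are not known exactly. Their poses are not given: they have to be found in the camera images.
- tray: shallow tray fixed to the bench, grey floor, blue rim, inside 330 x 140 mm. Origin: underside centre, on the bench; floor top at z = 4 mm. x runs along the row, away from the stop; y across; z up. The stop is the end wall at -x, inner face at x = -165 mm, top at z = 24 mm; the other walls stand to z = 15 mm. Walls 4 mm thick.
- tray_key (a point): top centre of the key: a brass block on the tray floor, on the tray's middle line, touching the stop; 25 mm long (along the tray), 14 mm wide, 12 mm high above the floor. Axes as the tray.
- green_mid (a point): centre (half-way up) of the green shim: a loose flat steel plate 100 x 60 x 8 mm, 0.25 to 0.4 kg, lying on the bench, with a slot 24 mm wide and 35 mm deep cut in from the middle of one short end, leaving two prongs painted green. x points from the slotted end (at -50 mm) to the plain steel end (+50 mm), y across the 60 mm width, z up.
- green_slot (a point): middle of the green shim's slotted end edge, at mid-thickness, 50 mm from its centre; same axes
- yellow_mid (a point): centre (half-way up) of the yellow shim: a loose flat steel plate 100 x 60 x 8 mm, 0.25 to 0.4 kg, lying on the bench, with a slot 24 mm wide and 35 mm deep cut in from the middle of one short end, leaving two prongs painted yellow. x points from the slotted end (at -50 mm) to the plain steel end (+50 mm), y across the 60 mm width, z up.
- yellow_slot (a point): middle of the yellow shim's slotted end edge, at mid-thickness, 50 mm from its centre; same axes
- red_mid (a point): centre (half-way up) of the red shim: a loose flat steel plate 100 x 60 x 8 mm, 0.25 to 0.4 kg, lying on the bench, with a slot 24 mm wide and 35 mm deep cut in from the middle of one short end, leaving two prongs painted red. x points from the slotted end (at -50 mm) to the plain steel end (+50 mm), y across the 60 mm width, z up.
- red_slot (a point): middle of the red shim's slotted end edge, at mid-thickness, 50 mm from its centre; same axes
- blue_mid (a point): centre (half-way up) of the blue shim: a loose flat steel plate 100 x 60 x 8 mm, 0.25 to 0.4 kg, lying on the bench, with a slot 24 mm wide and 35 mm deep cut in from the middle of one short end, leaving two prongs painted blue. x points from the slotted end (at -50 mm) to the plain steel end (+50 mm), y across the 60 mm width, z up.
- blue_slot (a point): middle of the blue shim's slotted end edge, at mid-thickness, 50 mm from its centre; same axes
- bushing: loose brass bushing standing up, 48 mm diameter, 45 mm high; origin: centre of its underside; a bystander
- tin: loose grease tin, 60 mm diameter, 48 mm high; origin: centre of its underside; a bystander
- wheel: loose small rubber-tyred wheel lying flat, 64 mm diameter, hub to 41 mm high; origin: centre of its underside; a bystander
- spray_can: loose tall spray can, 62 mm diameter, 190 mm high; origin: centre of its underside; a bystander
- oil_bottle: loose tall black bottle, 68 mm diameter, 200 mm high; origin: centre of its underside; a bystander
- wrench: loose wrench lying flat, 180 mm long along its x; origin at mid-length, underside; a bystander
- screwdriver: loose screwdriver lying flat, 190 mm long along its x; origin at mid-length, underside; a bystander

How it is judged:
On the way, in this order (a step that is already met when the one before it is completed fails the run):
1. The green shim lies flat in the tray with its slot over the key (angle between the x axis of green_mid and the x axis of tray, either way round below 0.15 rad and x of green_slot in the frame of tray between -0.168 and -0.149 m and y of green_mid in the frame of tray between -0.01 and 0.01 m and z of green_mid in the frame of tray between 0.006 and 0.0105 m and angle between green_mid's own z axis and vertical below 0.035 rad and contact force between the fingers and shim_green below 0.2 N), for 0.2 s.
2. The yellow shim lies shingled on the green one (angle between the x axis of yellow_mid and the x axis of tray, either way round below 0.15 rad and x of yellow_slot in the frame of green_mid between 0.004 and 0.032 m and y of yellow_mid in the frame of tray between -0.012 and 0.012 m and z of yellow_slot in the frame of tray between 0.015 and 0.029 m and angle between yellow_mid's own z axis and vertical between 0.06 and 0.2 rad and contact force between the fingers and shim_yellow below 0.2 N), for 0.2 s.
3. The red shim lies shingled on the yellow one (angle between the x axis of red_mid and the x axis of tray, either way round below 0.15 rad and x of red_slot in the frame of yellow_mid between 0.004 and 0.032 m and y of red_mid in the frame of tray between -0.012 and 0.012 m and z of red_slot in the frame of tray between 0.015 and 0.029 m and angle between red_mid's own z axis and vertical between 0.06 and 0.2 rad and contact force between the fingers and shim_red below 0.2 N), for 0.2 s.
4. The blue shim lies shingled on the red one (angle between the x axis of blue_mid and the x axis of tray, either way round below 0.15 rad and x of blue_slot in the frame of red_mid between 0.004 and 0.032 m and y of blue_mid in the frame of tray between -0.012 and 0.012 m and z of blue_slot in the frame of tray between 0.015 and 0.029 m and angle between blue_mid's own z axis and vertical between 0.06 and 0.2 rad and contact force between the fingers and shim_blue below 0.2 N), for 0.2 s.
At the end, for the whole second after the job is handed in: All at rest, in line with the tray (0.15 rad), slots to the key: green flat over the key, centred to 10 mm, its end within 16 mm of the stop; yellow, red, blue each on the one before, overlap 18 to 46 mm, centred to 12 mm, sloping 0.06 to 0.20 rad, plain end on the floor (angle between the x axis of each of green_mid, yellow_mid, red_mid, blue_mid and the x axis of tray, either way round below 0.15 rad and x of green_slot in the frame of tray between -0.168 and -0.149 m and y of green_mid in the frame of tray between -0.01 and 0.01 m and z of green_mid in the frame of tray between 0.006 and 0.0105 m and angle between green_mid's own z axis and vertical below 0.035 rad and x of yellow_slot in the frame of green_mid between 0.004 and 0.032 m and y of yellow_mid in the frame of tray between -0.012 and 0.012 m and z of yellow_slot in the frame of tray between 0.015 and 0.029 m and angle between yellow_mid's own z axis and vertical between 0.06 and 0.2 rad and x of red_slot in the frame of yellow_mid between 0.004 and 0.032 m and y of red_mid in the frame of tray between -0.012 and 0.012 m and z of red_slot in the frame of tray between 0.015 and 0.029 m and angle between red_mid's own z axis and vertical between 0.06 and 0.2 rad and x of blue_slot in the frame of red_mid between 0.004 and 0.032 m and y of blue_mid in the frame of tray between -0.012 and 0.012 m and z of blue_slot in the frame of tray between 0.015 and 0.029 m and angle between blue_mid's own z axis and vertical between 0.06 and 0.2 rad and linear speed of each of shim_green, shim_yellow, shim_red, shim_blue below 0.02 m/s); the robot touches nothing.
It fails at once if a bystander is shifted more than 30 mm (distance of any of bushing, tin, wheel, spray_can, oil_bottle, wrench, screwdriver from where it was at the start of the episode above 0.03 m).
It fails at once if a standing bystander is knocked over (angle between any of bushing, tin, wheel, spray_can, oil_bottle's own z axis and vertical above 0.5 rad).
It also fails if it takes over 72 s, if anything falls off the work surface, if the arm or the gripper's body presses on something with over 40 N, if the wrist force passes 120 N, or if a joint passes its speed limit or range.

## Working session

There is one attempt and no reset: what is moved stays moved. The work goes in short steps, Python scripts to look and compute and a tool call to move; the robot and the scene stay as the last step left them, time stands still between calls to the robot, and variables do not carry over. Pictures are saved under pics/ and viewed, about 8 in all and at most 12, crops included, and the job is handed in when it is done.

Besides the shell and the picture viewer there is one more tool, called after "Call:" as name(argument=value, ...), one argument or row to a line, values as JSON. servo_tool: Moves the arm, as the interface text tells. Its arguments: {"type":"object","properties":{"deltas":{"type":"array"},"claw":{"type":"number"},"force":{"type":"number"}},"required":["deltas"]}

```bash
mkdir -p pics
python3 - <<'E'
from plant import *
import cv2
s=get_state();print(s)
for c in ["top","scene"]:
    im=read_camera(c);cv2.imwrite(f"pics/{c}0.png",im)
    k=calibration(c);print(c,k["R"].round(3).tolist(),k["t"].round(3).tolist(),k["intrinsics"].round(1).tolist(),k["dist"])
for q in ["tray","tray_key","green_mid","green_slot","yellow_mid","yellow_slot","red_mid","red_slot","blue_mid","blue_slot","bushing","tin","wheel","spray_can","oil_bottle","wrench","screwdriver"]:
    r=recognise("top",q);print(q,[(d["at"],d["p"]) for d in r[:2]])
E
```

```text
{'time': 0.0, 'qpos': array([-1.33200213e+00,  2.87197891e-01,  1.57815307e+00,  5.04312733e-05,
        1.27862081e+00, -1.49969359e-01]), 'dq': array([ 0.00200868, -0.0011217 ,  0.00137769,  0.0002989 ,  0.00123786,
        0.00200036]), 'joint_efforts': array([ 7.83209234e-04, -4.05972326e+01, -2.92629361e+01, -6.27047666e-05,
        5.78678344e-03, -8.12426691e-06]), 'eef_pos': array([ 0.25575729, -0.62396776,  0.22993866]), 'tcp_rot': array([ 0.39458802,  0.58776942, -0.39342726,  0.58655127]), 'contact_force': array([-0.49230377,  0.14298268,  0.60755029]), 'wrist_torque': array([0.01954408, 0.04353438, 0.01539005]), 'opening': 0.9993435760665743}
top [[0.011, -1.0, -0.005], [-0.997, -0.011, -0.079], [0.079, 0.006, -0.997]] [0.021, 0.55, 0.89] [[400.5, 0.0, 273.7], [0.0, 400.5, 210.9], [0.0, 0.0, 1.0]] [-0.04943029  0.          0.          0.          0.        ]
scene [[0.713, 0.701, -0.014], [0.514, -0.537, -0.669], [-0.476, 0.47, -0.743]] [-0.414, -0.23, 1.375] [[414.0, 0.0, 272.4], [0.0, 414.0, 210.7], [0.0, 0.0, 1.0]] [-0.02224947  0.          0.          0.          0.  
[... 260 characters left out ...]
 -0.1164, 0.0092], 0.74), ([0.4174, 0.2404, 0.0425], 0.35)]
yellow_mid [([0.4482, 0.1051, 0.0135], 0.57)]
yellow_slot [([0.447, 0.0972, 0.0069], 0.81), ([0.4688, -0.3795, 0.0084], 0.54)]
red_mid [([0.4297, 0.3396, 0.0072], 0.63)]
red_slot [([0.428, 0.3381, 0.009], 0.55)]
blue_mid [([0.469, -0.3809, 0.0088], 0.73)]
blue_slot [([0.4739, -0.3868, 0.0045], 0.6)]
bushing [([0.4171, 0.2425, 0.0401], 0.73)]
tin [([0.4159, -0.2334, 0.0501], 0.95)]
wheel [([0.4449, 0.0016, 0.0277], 0.98)]
spray_can [([0.6623, -0.3607, 0.1572], 0.6)]
oil_bottle []
wrench [([0.6002, -0.3646, 0.002], 0.7), ([0.4179, -0.2342, 0.0516], 0.36)]
screwdriver [([0.5995, 0.3396, 0.0254], 0.73), ([0.4295, 0.3397, 0.0055], 0.46)]
```

View pics/top0.png

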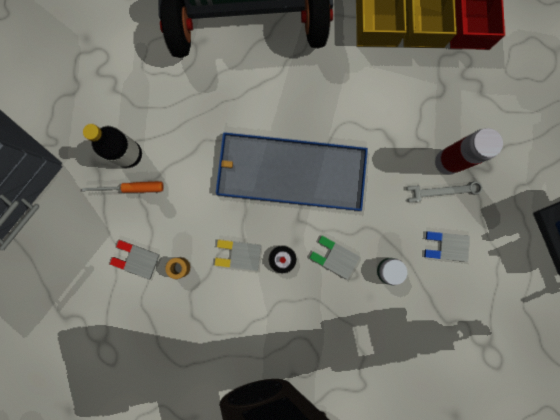

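The top view shows the tray centred near px (292,172) with the key at its left end (227,164). The shims are red (135,258), yellow (238,255), green (335,256) and blue (447,246), all with slots roughly to the left. I'll fit the poses next.

```bash
cat > h.py <<'E'
from plant import *
import cv2, numpy as np
def ground(c,px,z):
    k=calibration(c);R,t=k["R"],np.ravel(k["t"])
    n=cv2.undistortPoints(np.float64(px).reshape(-1,1,2),k["intrinsics"],k["dist"]).reshape(-1,2)
    d=np.c_[n,np.ones(len(n))]@R; C=-R.T@t
    return C+d*((z-C[2])/d[:,2])[:,None]
def project(c,X):
    k=calibration(c)
    return cv2.projectPoints(np.float64(X).reshape(-1,3),cv2.Rodrigues(k["R"])[0],np.float64(k["t"]),k["intrinsics"],k["dist"])[0].reshape(-1,2)
HUE={"green":(45,80),"yellow":(20,35),"red":(0,8),"blue":(105,128)}
def prongs(im,col):
    hsv=cv2.cvtColor(im,cv2.COLOR_BGR2HSV);lo,hi=HUE[col]
    m=((hsv[...,0]>=lo)&(hsv[...,0]<=hi)&(hsv[...,1]>130)&(hsv[...,2]>60))
    if col=="red": m|=(hsv[...,0]>172)&(hsv[...,1]>130)&(hsv[...,2]>60)
    return m
def shim_img_pts(im,col,at,r=0.09,z=0.008):
    ys,xs=np.nonzero(prongs(im,col));P=ground("top",np.c_[xs,ys],z)[:,:2]
    return P[np.linalg.norm(P-np.array(at[:2]),axis=1)<r]
E
python3 - <<'E'
from h import *
im=cv2.imread("pics/top0.png")
A={"green":(.44,-.119),"yellow":(.448,.105),"red":(.43,.339),"blue":(.469,-.381)}
for c,a in A.items():
    P=shim_img_pts(im,c,a); 
    # two prongs via kmeans
    r=cv2.minAreaRect(np.float32(P*1000));b=cv2.boxPoints(r)
    e=[(b[1]-b[0]),(b[2]-b[1])];L=[np.linalg.norm(v) for v in e]
    w=e[int(np.argmax(L))]; w=w/np.linalg.norm(w); 
    if w[0]<0:w=-w            # plate width dir ~ +x world
    x=np.array([w[1],-w[0]])  # plate x dir ~ -y world
    print(c,len(P),"rect",np.round(r[0],1),np.round(L,1),"xdir ang",np.degrees(np.arctan2(x[1],x[0])).round(1))
# tray corners blue
hsv=cv2.cvtColor(im,cv2.COLOR_BGR2HSV)
m=((hsv[...,0]>100)&(hsv[...,0]<128)&(hsv[...,1]>110)).astype(np.uint8);m[:120]=0;m[220:]=0;m[:,:200]=0;m[:,380:]=0
ys,xs=np.nonzero(m);P=ground("top",np.c_[xs,ys],.015)[:,:2]*1000
r=cv2.minAreaRect(np.float32(P));print("tray",r,cv2.boxPoints(r).round(1).tolist())
ys,xs=np.nonzero((hsv[...,0]>8)&(hsv[...,0]<30)&(hsv[...,1]>110)); 
k=(xs>210)&(xs<250)&(ys>140)&(ys<190);P=ground("top",np.c_[xs,ys][k],.016)[:,:2]*1000;print("key",P.mean(0),k.sum(),P.min(0),P.max(0))
v=[cv2.resize(im[225:295,x:x+130],None,fx=5,fy=5,interpolation=cv2.INTER_CUBIC)[:300,:400] for x in(100,205)]
cv2.imwrite("pics/crop1.png",cv2.resize(im[130:290,100:500],None,fx=2,fy=2,interpolation=cv2.INTER_CUBIC))
from scipy.spatial.transform import Rotation as Ro
print(Ro.from_quat(get_state()["tcp_rot"]).as_matrix().round(3))
E
```

```text
green 208 rect [461.8 -84.1] [57.8 33.8] xdir ang -119.1
yellow 232 rect [452.5 142.5] [58.9 34.9] xdir ang -96.8
red 232 rect [446.5 380.5] [60.  34.5] xdir ang -108.9
blue 219 rect [ 476.4 -342.2] [58.4 35.1] xdir ang -95.8
tray ((643.4829711914062, -12.686752319335938), (338.209716796875, 147.46676635742188), 84.31159210205078) [[553.4000244140625, -173.6999969482422], [700.0999755859375, -188.3000030517578], [733.5999755859375, 148.3000030517578], [586.9000244140625, 162.89999389648438]]
key [658.58549237 136.62215233] 69 [650.9481441  125.07248422] [665.10375778 148.5498282 ]
[[ 0.     0.925  0.379]
 [-0.     0.379 -0.925]
 [-1.     0.     0.   ]]
```

View pics/crop1.png

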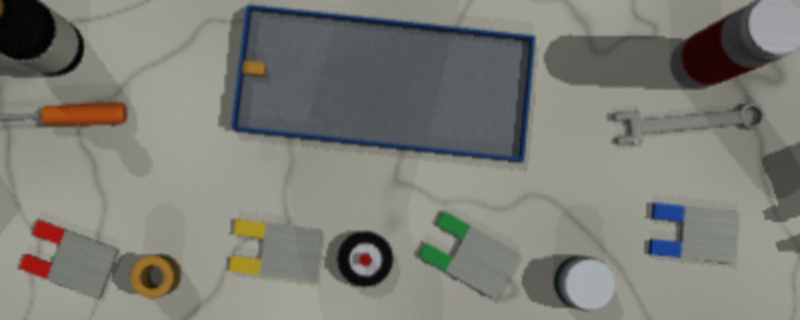

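Crop: the prongs and tray outline agree with the fits. The tray is centred at (643.5, -12.7) mm with its x axis at -95.7°, and the key is where it should be. I'm going above green, with the yaw turned by +38.6°.

Call:
servo_tool(
  deltas=[
    [[0.075,0.2,-0.04,0.017],[0.15,0.4,-0.08,0.034],[0.225,0.6,-0.12,0.051],[0.3,0.8,-0.16,0.068],[0.375,1.0,-0.2,0.086]],
  ],
  claw=0.75,
  force=40,
)

```text
time: 1.45
eef_pos: [0.2936, -0.5238, 0.2113]
tcp_rot: [0.353, 0.613, -0.353, 0.613]
contact_force: [0.0, -0.6, 0.5]
opening: 0.877
```

Call:
servo_tool(
  deltas=[
    [[0.075,0.2,-0.04,0.017],[0.15,0.4,-0.08,0.034],[0.225,0.6,-0.12,0.051],[0.3,0.8,-0.16,0.068],[0.375,1.0,-0.2,0.086]],
  ],
)

```text
time: 1.95
eef_pos: [0.3312, -0.4238, 0.1914]
tcp_rot: [0.311, 0.635, -0.311, 0.635]
contact_force: [0.5, 0.3, 0.2]
opening: 0.877
```

Call:
servo_tool(
  deltas=[
    [[0.075,0.2,-0.04,0.017],[0.15,0.4,-0.08,0.034],[0.225,0.6,-0.12,0.051],[0.3,0.8,-0.16,0.068],[0.375,1.0,-0.2,0.086]],
  ],
)

```text
time: 2.45
eef_pos: [0.3687, -0.3238, 0.1714]
tcp_rot: [0.267, 0.654, -0.268, 0.655]
contact_force: [-0.1, 0.0, -0.5]
opening: 0.871
```

Call:
servo_tool(
  deltas=[
    [[0.075,0.2,-0.04,0.017],[0.15,0.4,-0.08,0.034],[0.225,0.6,-0.12,0.051],[0.3,0.8,-0.16,0.068],[0.375,1.0,-0.2,0.086]],
  ],
)

```text
time: 2.95
eef_pos: [0.4062, -0.2238, 0.1514]
tcp_rot: [0.223, 0.671, -0.223, 0.671]
contact_force: [0.2, 0.1, 0.4]
opening: 0.876
```

Call:
servo_tool(
  deltas=[
    [[0.075,0.2,-0.04,0.017],[0.15,0.4,-0.08,0.034],[0.225,0.6,-0.12,0.051],[0.3,0.8,-0.16,0.068],[0.375,1.0,-0.2,0.086]],
  ],
)

```text
time: 3.45
eef_pos: [0.4438, -0.1238, 0.1315]
tcp_rot: [0.177, 0.684, -0.177, 0.685]
contact_force: [-0.2, 0.7, 0.3]
opening: 0.874
```

Call:
servo_tool(
  deltas=[
    [[0,0.03,-0.2,0],[0,0.07,-0.4,0],[0,0.07,-0.6,0],[0,0.07,-0.8,0],[0,0.07,-0.95,0]],
  ],
)

```text
time: 3.95
eef_pos: [0.4431, -0.1173, 0.0353]
tcp_rot: [0.177, 0.685, -0.177, 0.684]
contact_force: [-0.8, 1.1, -0.6]
opening: 0.88
```

Call:
servo_tool(
  deltas=[
    [[0,0,-0.12,0],[0,0,-0.22,0],[0,0,-0.3,0],[0,0,-0.32,0],[0,0,-0.32,0]],
  ],
)

```text
time: 4.45
eef_pos: [0.4435, -0.1177, 0.0043]
tcp_rot: [0.177, 0.685, -0.177, 0.685]
contact_force: [0.5, 0.2, -0.3]
opening: 0.883
```

Run:
```python
from h import *
im=read_camera("scene");s=get_state();print(s["eef_pos"],s["contact_force"])
u,v=project("scene",[s["eef_pos"]])[0];u,v=int(u),int(v);print(u,v)
x0,y0=max(0,u-60),max(0,v-60)
cv2.imwrite("pics/s1.png",cv2.resize(im[y0:y0+90,x0:x0+120],None,fx=6,fy=6,interpolation=cv2.INTER_CUBIC))
```

```text
[ 0.44372921 -0.11777746  0.00462566] [ 0.40748924 -0.23720447  0.05548955]
204 232
```

View pics/s1.png

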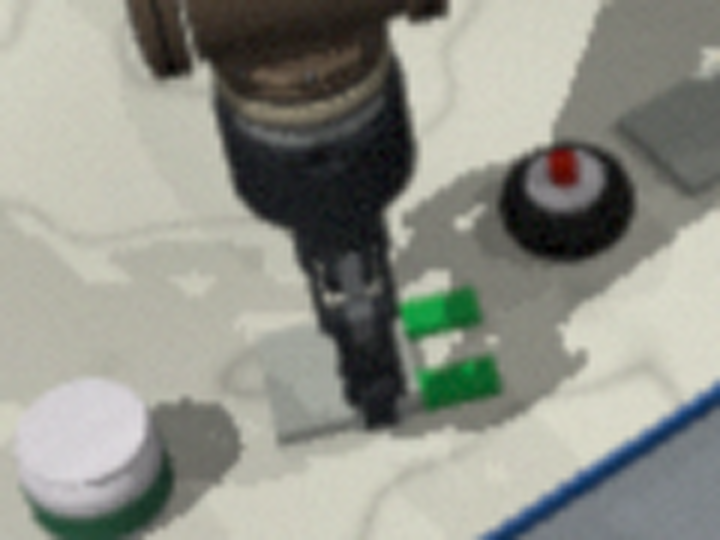

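The scene crop shows the fingers straddling the green plate about mid-length. The near tip is at crop px (380,415), at the plate's edge and just above the bench. I'll lower in small steps and watch the force.

Call:
servo_tool(
  deltas=[
    [[0,0,-0.01,0],[0,0,-0.02,0],[0,0,-0.03,0],[0,0,-0.04,0],[0,0,-0.04,0]],
  ],
)

```text
time: 5.0
eef_pos: [0.4433, -0.1175, 0.0002]
tcp_rot: [0.177, 0.685, -0.177, 0.684]
contact_force: [-0.0, 1.1, -0.3]
opening: 0.877
```

Call:
servo_tool(
  deltas=[
    [[0,0,-0.01,0],[0,0,-0.02,0],[0,0,-0.02,0],[0,0,-0.02,0],[0,0,-0.02,0]],
  ],
)

```text
time: 5.5
eef_pos: [0.4434, -0.1176, -0.0017]
tcp_rot: [0.177, 0.685, -0.177, 0.685]
contact_force: [-0.9, -0.2, 0.2]
opening: 0.876
```

Call:
servo_tool(
  deltas=[
    [[0,0,0,0],[0,0,0,0],[0,0,0,0],[0,0,0,0],[0,0,0,0]],
  ],
  claw=0.3,
)

```text
time: 6.0
eef_pos: [0.4434, -0.1176, -0.0012]
tcp_rot: [0.177, 0.685, -0.177, 0.684]
contact_force: [-1.9, 0.6, 5.8]
opening: 0.684
```

Call:
servo_tool(
  deltas=[
    [[0,0,0,0],[0,0,0,0],[0,0,0.1,0],[0,0,0.3,0],[0,0,0.5,0]],
  ],
  claw=-0.2,
)

```text
time: 6.5
eef_pos: [0.4423, -0.117, 0.0481]
tcp_rot: [0.177, 0.685, -0.177, 0.684]
contact_force: [-0.2, -0.1, -4.6]
opening: 0.681
```

Call:
servo_tool(
  deltas=[
    [[0.05,0.05,0.1,0.02],[0.2,0.2,0.2,0.05],[0.4,0.4,0.3,0.1],[0.6,0.6,0.3,0.13],[0.8,0.8,0.3,0.13]],
  ],
)

```text
time: 7.0
eef_pos: [0.5241, -0.0363, 0.0783]
tcp_rot: [0.106, 0.699, -0.106, 0.699]
contact_force: [-1.0, -0.5, -3.1]
opening: 0.679
```

Call:
servo_tool(
  deltas=[
    [[0.2,0.2,0,0.03],[0.4,0.4,0,0.06],[0.6,0.6,0,0.1],[0.8,0.8,0,0.13],[0.95,0.95,0,0.13]],
  ],
)

```text
time: 7.5
eef_pos: [0.6189, 0.0593, 0.0774]
tcp_rot: [0.034, 0.707, -0.034, 0.706]
contact_force: [-0.1, 1.2, -2.9]
opening: 0.685
```

Call:
servo_tool(
  deltas=[
    [[0.1,0.1,0,0],[0.2,0.2,0,0],[0.3,0.3,0,0],[0.35,0.32,0,0],[0.35,0.32,0,0]],
  ],
)

```text
time: 8.0
eef_pos: [0.6539, 0.0894, 0.0783]
tcp_rot: [0.034, 0.706, -0.035, 0.706]
contact_force: [-0.5, -0.5, -2.8]
opening: 0.678
```

Run:
```python
from h import *
im=read_camera("top");s=get_state();print(s["eef_pos"],s["contact_force"],s["opening"])
cv2.imwrite("pics/t1.png",cv2.resize(im[110:290,170:410],None,fx=3,fy=3,interpolation=cv2.INTER_CUBIC))
im=read_camera("scene");cv2.imwrite("pics/s2.png",im)
```

```text
[0.6533966  0.08912411 0.07822878] [-0.78419482 -1.15657551 -3.40887709] 0.6793932500969987
```

View pics/t1.png

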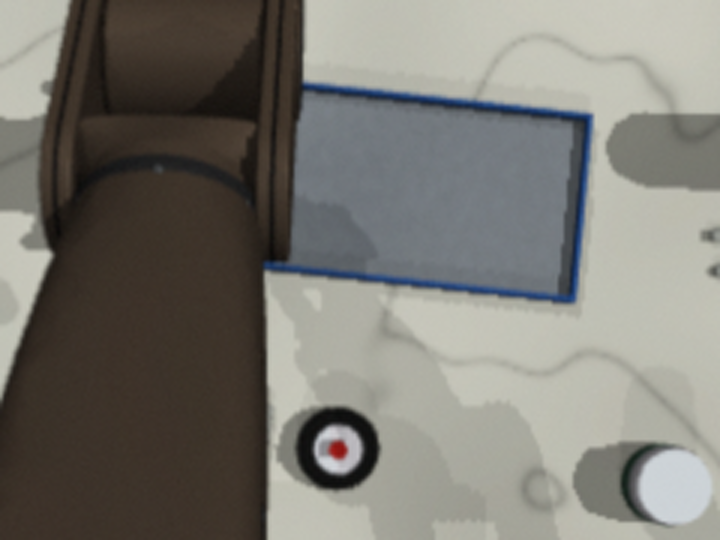

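The arm hides the plate from the top camera. I'll check with the scene camera and draw on the outline I expect.

```bash
cat >> h.py <<'E'
def overlay(im,c,mid,ang,z,color=(255,0,255)):
    a=np.radians(ang);x=np.array([np.cos(a),np.sin(a),0]);y=np.array([-np.sin(a),np.cos(a),0])
    L=[(-50,-30),(50,-30),(50,30),(-50,30),(-50,12),(-15,12),(-15,-12),(-50,-12)]
    P=[np.array([mid[0],mid[1],z])+x*i/1e3+y*j/1e3 for i,j in L]
    p=project(c,P); return p
def view(im,c,polys,u0,v0,w,h,f,name):
    big=cv2.resize(im[v0:v0+h,u0:u0+w],None,fx=f,fy=f,interpolation=cv2.INTER_CUBIC)
    for p in polys: cv2.polylines(big,[np.int32((p-[u0,v0]+.5)*f)],True,(255,0,255),1)
    cv2.imwrite(name,big)
E
python3 - <<'E'
from h import *
im=cv2.imread("pics/s2.png")
e=np.array([.6537,.0894,.0783]);a=-95.7;r=np.radians(a)
mid=e[:2]-0.005*np.array([np.cos(r),np.sin(r)])
p=overlay(im,"scene",mid,a,e[2]+.0095);c=p.mean(0).astype(int);print(c)
view(im,"scene",[p],c[0]-70,c[1]-60,140,110,5,"pics/s2c.png")
E
```

```text
[323 206]
```

View pics/s2c.png

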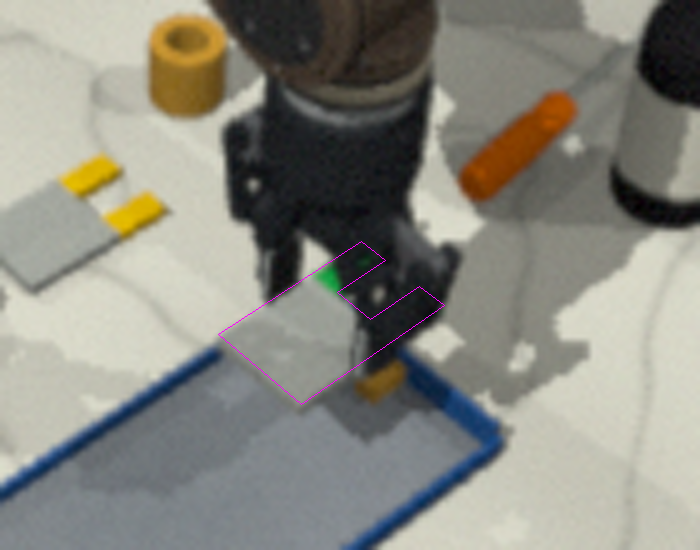

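The held plate matches the predicted outline to about 1 px (crop corners (218,335) and (302,404)), with the key ahead at (380,380). Lowering now.

Call:
servo_tool(
  deltas=[
    [[0,0,-0.1,0],[0,0,-0.25,0],[0,0,-0.38,0],[0,0,-0.45,0],[0,0,-0.5,0]],
  ],
)

```text
time: 8.6
eef_pos: [0.6523, 0.0893, 0.0263]
tcp_rot: [0.035, 0.707, -0.035, 0.705]
contact_force: [0.2, -1.2, -4.0]
opening: 0.677
```

Call:
servo_tool(
  deltas=[
    [[0,0,-0.06,0],[0,0,-0.12,0],[0,0,-0.18,0],[0,0,-0.23,0],[0,0,-0.23,0]],
  ],
)

```text
time: 9.1
eef_pos: [0.6527, 0.0894, 0.0043]
tcp_rot: [0.035, 0.707, -0.035, 0.706]
contact_force: [0.3, -0.9, -3.5]
opening: 0.686
```

Call:
servo_tool(
  deltas=[
    [[0,0,-0.01,0],[0,0,-0.01,0],[0,0,-0.01,0],[0,0,-0.01,0],[0,0,-0.01,0]],
  ],
  claw=0.75,
)

```text
time: 9.6
eef_pos: [0.6538, 0.0894, 0.0049]
tcp_rot: [0.035, 0.706, -0.035, 0.707]
contact_force: [0.1, -0.1, 0.2]
opening: 0.875
```

Call:
servo_tool(
  deltas=[
    [[0,0,0.1,0],[0,0,0.3,0],[0,0,0.5,0],[0,0,0.7,0],[0,0,0.9,0]],
  ],
)

```text
time: 10.1
eef_pos: [0.6536, 0.0894, 0.0961]
tcp_rot: [0.035, 0.706, -0.035, 0.707]
contact_force: [-0.1, -0.5, 0.0]
opening: 0.876
```

Call:
servo_tool(
  deltas=[
    [[-0.2,0,0,0],[-0.4,0,0,0],[-0.6,0,0,0],[-0.8,0,0,0],[-1,0,0,0]],
  ],
)

```text
time: 10.6
eef_pos: [0.5529, 0.0894, 0.0953]
tcp_rot: [0.035, 0.706, -0.035, 0.707]
contact_force: [-0.2, 0.8, 0.8]
opening: 0.875
```

```bash
cat >> h.py <<'E'
def scene_fit(im,col,z,mid,rad=0.07):
    ys,xs=np.nonzero(prongs(im,col));P=ground("scene",np.c_[xs,ys],z)[:,:2]
    P=P[np.linalg.norm(P-np.array(mid),axis=1)<rad]; return P
T0=np.array([.6435,-.0127]);TA=np.radians(-95.68);TU=np.array([np.cos(TA),np.sin(TA)]);TV=np.array([-TU[1],TU[0]])
def tray(P): d=np.atleast_2d(P)[:,:2]-T0; return np.c_[d@TU,d@TV]*1000
def untray(x,y=0): return T0+TU*x/1e3+TV*y/1e3
E
python3 - <<'E'
from h import *
im=read_camera("scene");cv2.imwrite("pics/s3.png",im);s=get_state();print(s["eef_pos"],s["contact_force"],s["opening"],s["time"])
m=untray(-108)
P=scene_fit(im,"green",.012,m);r=cv2.minAreaRect(np.float32(tray(P)));print(len(P),r)
p=overlay(im,"scene",m,-95.68,.012);c=p.mean(0).astype(int)
view(im,"scene",[p],c[0]-70,c[1]-60,140,110,5,"pics/s3c.png")
E
```

```text
[0.54970268 0.0897958  0.0943244 ] [-0.4113079   0.67016968 -0.86528737] 0.8765683052546197 10.65
144 ((-139.78173828125, 1.4148845672607422), (62.55897521972656, 33.8901481628418), 87.32079315185547)
```

View pics/s3c.png

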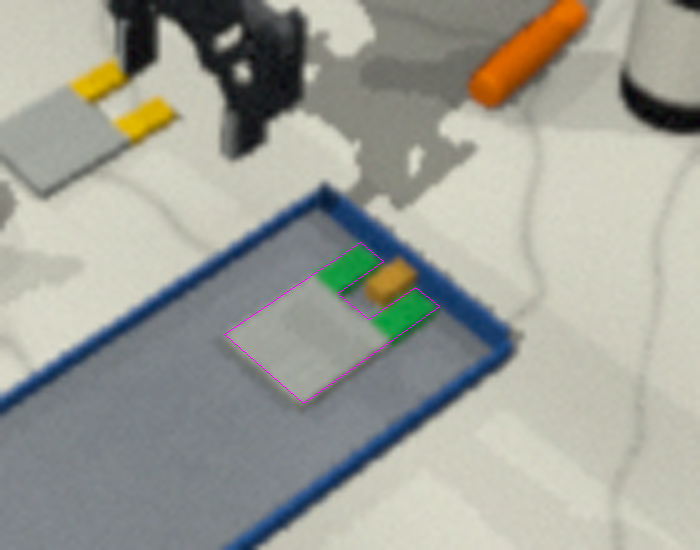

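Green sits over the key as planned: its mid is at tray (-107, 1) mm and its slot end at about -157 (limits -168 to -149). Next is yellow.

Call:
servo_tool(
  deltas=[
    [[-0.2,0.04,0,-0.005],[-0.4,0.08,0,-0.012],[-0.6,0.12,0,-0.012],[-0.8,0.16,0,-0.012],[-1,0.16,0,-0.012]],
  ],
)

```text
time: 11.15
eef_pos: [0.4533, 0.1057, 0.0952]
tcp_rot: [0.041, 0.705, -0.041, 0.706]
contact_force: [-0.4, -0.8, -0.3]
opening: 0.879
```

Call:
servo_tool(
  deltas=[
    [[-0.05,0,-0.15,0],[-0.06,0,-0.35,0],[-0.06,0,-0.55,0],[-0.06,0,-0.75,0],[-0.06,0,-0.86,0]],
  ],
)

```text
time: 11.65
eef_pos: [0.4472, 0.1054, 0.0075]
tcp_rot: [0.041, 0.706, -0.041, 0.706]
contact_force: [-0.6, 0.1, 0.2]
opening: 0.877
```

Call:
servo_tool(
  deltas=[
    [[0,0,-0.04,0],[0,0,-0.07,0],[0,0,-0.09,0],[0,0,-0.1,0],[0,0,-0.1,0]],
  ],
)

```text
time: 12.15
eef_pos: [0.4478, 0.1054, -0.0012]
tcp_rot: [0.041, 0.706, -0.041, 0.706]
contact_force: [0.3, 0.9, 0.1]
opening: 0.876
```

Call:
servo_tool(
  deltas=[
    [[0,0,0,0],[0,0,0,0],[0,0,0,0],[0,0,0,0],[0,0,0,0]],
  ],
  claw=-0.2,
)

```text
time: 12.65
eef_pos: [0.4478, 0.1054, -0.0008]
tcp_rot: [0.041, 0.706, -0.041, 0.706]
contact_force: [-1.9, -0.8, 5.2]
opening: 0.683
```

Call:
servo_tool(
  deltas=[
    [[0,0,0.05,0],[0,0,0.2,0],[0,0,0.4,0],[0,0,0.6,0],[0,0,0.8,0]],
  ],
)

```text
time: 13.15
eef_pos: [0.4464, 0.1054, 0.0784]
tcp_rot: [0.041, 0.706, -0.041, 0.705]
contact_force: [-0.1, 0.6, -3.8]
opening: 0.679
```

Call:
servo_tool(
  deltas=[
    [[0.1,-0.05,0,0],[0.3,-0.12,0,0.006],[0.5,-0.2,0,0.012],[0.75,-0.31,0,0.012],[1.0,-0.42,0,0.012]],
  ],
)

```text
time: 13.65
eef_pos: [0.5476, 0.0627, 0.0764]
tcp_rot: [0.035, 0.707, -0.035, 0.705]
contact_force: [0.3, 0.2, -2.3]
opening: 0.674
```

Call:
servo_tool(
  deltas=[
    [[0.25,-0.1,0,0],[0.5,-0.2,0,0],[0.75,-0.3,0,0],[0.9,-0.38,0,0],[0.99,-0.42,0,0]],
  ],
)

```text
time: 14.15
eef_pos: [0.647, 0.0202, 0.0761]
tcp_rot: [0.035, 0.707, -0.035, 0.706]
contact_force: [-0.1, -0.0, -4.2]
opening: 0.679
```

Call:
servo_tool(
  deltas=[
    [[0,0,-0.08,0],[0,0,-0.2,0],[0,0,-0.34,0],[0,0,-0.45,0],[0,0,-0.5,0]],
  ],
)

```text
time: 14.65
eef_pos: [0.6443, 0.022, 0.0256]
tcp_rot: [0.035, 0.708, -0.034, 0.705]
contact_force: [-1.3, -0.7, -3.3]
opening: 0.678
```

Run:
```python
from h import *
im=read_camera("scene");cv2.imwrite("pics/s4.png",im);s=get_state();e=s["eef_pos"];print(e,s["contact_force"],s["opening"],s["time"],tray(e))
p=overlay(im,"scene",e[:2]-.005*TU,-95.68,e[2]+.009);q=overlay(im,"scene",untray(-107.3,1),-95.68,.012);c=p.mean(0).astype(int)
view(im,"scene",[p,q],c[0]-70,c[1]-60,140,110,5,"pics/s4c.png")
```

```text
[0.64445029 0.02188058 0.02555647] [-0.16918559  0.071664   -3.95963361] 0.6782404960893259 14.7 [[-34.50485232  -2.47689963]]
```

View pics/s4c.png

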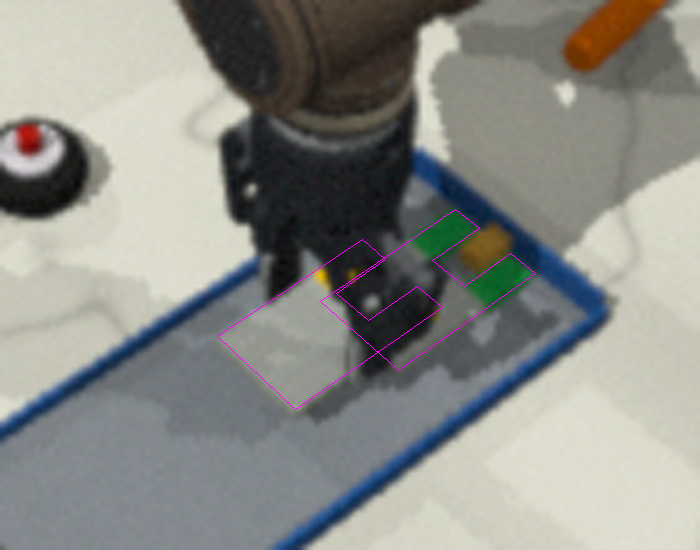

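The yellow plate is aligned, with its plain-end corner at crop px (296,408) on the outline and green undisturbed. I'm lowering the last bit and releasing.

Call:
servo_tool(
  deltas=[
    [[0.02,0,-0.04,0],[0.02,0,-0.08,0],[0.02,0,-0.12,0],[0.02,0,-0.14,0],[0.02,0,-0.14,0]],
  ],
)

```text
time: 15.2
eef_pos: [0.6482, 0.0214, 0.014]
tcp_rot: [0.035, 0.706, -0.035, 0.706]
contact_force: [-0.5, -0.8, -3.0]
opening: 0.677
```

Call:
servo_tool(
  deltas=[
    [[0,0,0,0],[0,0,0,0],[0,0,0,0],[0,0,0,0],[0,0,0,0]],
  ],
  claw=0.75,
)

```text
time: 15.7
eef_pos: [0.6487, 0.0214, 0.0147]
tcp_rot: [0.035, 0.706, -0.035, 0.707]
contact_force: [-0.0, 0.4, 0.4]
opening: 0.874
```

Call:
servo_tool(
  deltas=[
    [[0,0,0.1,0],[0,0,0.3,0],[0,0,0.5,0],[0,0,0.7,0],[0,0,0.9,0]],
  ],
)

```text
time: 16.2
eef_pos: [0.6486, 0.0214, 0.106]
tcp_rot: [0.035, 0.706, -0.035, 0.707]
contact_force: [0.2, -0.1, -0.1]
opening: 0.878
```

Call:
servo_tool(
  deltas=[
    [[-0.2,0.2,0,0],[-0.4,0.4,0,0],[-0.6,0.6,0,0],[-0.8,0.8,0,0],[-1,1,0,0]],
  ],
)

```text
time: 16.7
eef_pos: [0.5478, 0.1221, 0.1053]
tcp_rot: [0.035, 0.706, -0.035, 0.707]
contact_force: [0.1, 0.1, -0.3]
opening: 0.875
```

Run:
```python
from h import *
im=read_camera("scene");cv2.imwrite("pics/s5.png",im);s=get_state();e=s["eef_pos"];print(e,s["contact_force"],s["opening"],s["time"])
for c,z,m in (("yellow",.0218,-72),("green",.012,-140)):
    P=scene_fit(im,c,z,untray(m));print(c,len(P),cv2.minAreaRect(np.float32(tray(P))))
top=read_camera("top");cv2.imwrite("pics/top5.png",top)
for c,a in {"red":(.43,.339),"blue":(.469,-.381)}.items():
    P=shim_img_pts(top,c,a);print(c,len(P),cv2.minAreaRect(np.float32(P*1000)))
print(untray(28.3+5),untray(96+5))
```

```text
[0.54445869 0.12475338 0.10445637] [-1.47974115  2.93142844 -1.45971729] 0.8745816041101454 16.75
yellow 202 ((-95.92410278320312, 4.180765151977539), (65.03885650634766, 89.43841552734375), 89.15464782714844)
green 143 ((-139.7783660888672, 1.4655494689941406), (62.09729766845703, 32.798587799072266), 89.63682556152344)
red 225 ((446.421630859375, 380.3690185546875), (33.48985290527344, 59.90182876586914), 70.76083374023438)
blue 218 ((476.1919250488281, -341.5303649902344), (35.371307373046875, 58.050086975097656), 84.50562286376953)
[ 0.64020422 -0.0458365 ] [ 0.63350379 -0.11320411]
```

Run:
```python
from h import *
im=cv2.imread("pics/s5.png")
P=scene_fit(im,"yellow",.0218,untray(-72),.05);P=P[tray(P)[:,0]>-110];print(len(P),cv2.minAreaRect(np.float32(tray(P))))
a=np.array([*untray(-39.3)]);q=project("scene",[[*untray(60,-30),.0118],[*untray(60,30),.0118],[*untray(10,-30),.0118],[*untray(10,30),.0118],[*untray(-89,30),.0238],[*untray(-89,-30),.0238]])
view(im,"scene",[q[2:]],230,150,140,110,5,"pics/s5c.png")
```

```text
184 ((-69.28358459472656, 3.7876758575439453), (65.03885650634766, 36.151580810546875), 89.15464782714844)
```

View pics/s5c.png

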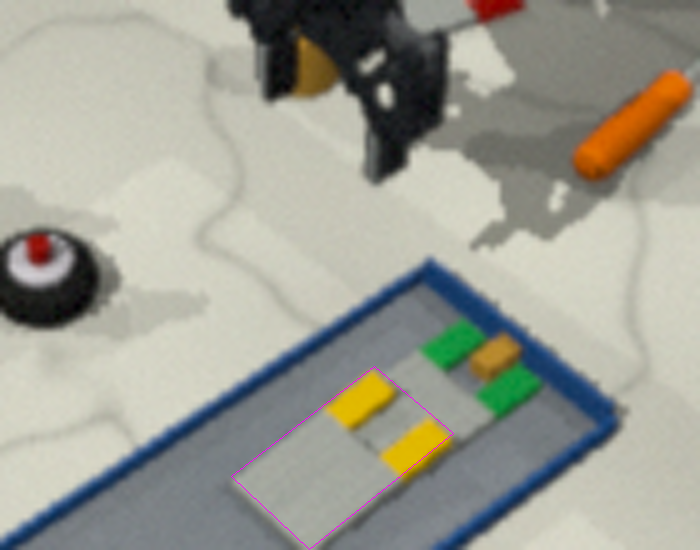

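Yellow lies shingled, with its slot end at about -87, which is 20 mm past green's centre. Now red.

Call:
servo_tool(
  deltas=[
    [[-0.1,0.2,0,-0.03],[-0.22,0.4,0,-0.06],[-0.33,0.6,0,-0.09],[-0.44,0.8,0,-0.12],[-0.55,1.0,0,-0.148]],
  ],
)

```text
time: 17.3
eef_pos: [0.494, 0.2218, 0.1052]
tcp_rot: [0.117, 0.697, -0.117, 0.698]
contact_force: [-0.0, 0.9, 0.4]
opening: 0.875
```

Call:
servo_tool(
  deltas=[
    [[-0.11,0.2,0,0],[-0.22,0.4,0,0],[-0.33,0.6,0,0],[-0.44,0.8,0,0],[-0.55,1.0,0,0]],
  ],
)

```text
time: 17.8
eef_pos: [0.4391, 0.322, 0.1052]
tcp_rot: [0.117, 0.697, -0.116, 0.698]
contact_force: [-0.4, -0.1, 0.2]
opening: 0.874
```

Call:
servo_tool(
  deltas=[
    [[0,0.15,0,0],[0,0.2,-0.2,0],[0,0.2,-0.4,0],[0,0.2,-0.6,0],[0,0.2,-0.75,0]],
  ],
)

```text
time: 18.3
eef_pos: [0.4392, 0.3412, 0.0284]
tcp_rot: [0.116, 0.697, -0.117, 0.697]
contact_force: [0.1, 0.0, -0.6]
opening: 0.873
```

Call:
servo_tool(
  deltas=[
    [[-0.05,0.03,-0.05,0],[-0.05,0.03,-0.15,0],[-0.05,0.03,-0.23,0],[-0.05,0.03,-0.29,0],[-0.05,0.03,-0.29,0]],
  ],
)

```text
time: 18.8
eef_pos: [0.433, 0.3441, -0.0004]
tcp_rot: [0.116, 0.698, -0.117, 0.697]
contact_force: [-0.6, 0.1, -0.3]
opening: 0.875
```

Call:
servo_tool(
  deltas=[
    [[0,0,0,0],[0,0,0,0],[0,0,0,0],[0,0,0,0],[0,0,0,0]],
  ],
  claw=-0.2,
)

```text
time: 19.3
eef_pos: [0.4336, 0.3447, 0.0012]
tcp_rot: [0.117, 0.697, -0.116, 0.698]
contact_force: [-1.5, -1.5, 5.6]
opening: 0.675
```

Call:
servo_tool(
  deltas=[
    [[0,0,0.05,0],[0,0,0.2,0],[0,0,0.4,0],[0,0,0.6,0],[0,0,0.8,0]],
  ],
)

```text
time: 19.8
eef_pos: [0.4332, 0.3442, 0.0813]
tcp_rot: [0.116, 0.697, -0.116, 0.698]
contact_force: [0.4, 0.4, -3.6]
opening: 0.678
```

Call:
servo_tool(
  deltas=[
    [[0.05,-0.1,0,0],[0.15,-0.3,0,0],[0.25,-0.5,0,0],[0.38,-0.73,0,0.03],[0.51,-0.97,0,0.05]],
  ],
)

```text
time: 20.3
eef_pos: [0.4841, 0.2457, 0.0792]
tcp_rot: [0.088, 0.702, -0.089, 0.701]
contact_force: [0.3, 0.2, -4.1]
opening: 0.669
```

Call:
servo_tool(
  deltas=[
    [[0.1,-0.2,0,0.02],[0.2,-0.4,0,0.05],[0.3,-0.6,0,0.07],[0.4,-0.8,0,0.098],[0.51,-0.98,0,0.098]],
  ],
)

```text
time: 20.8
eef_pos: [0.5348, 0.1475, 0.079]
tcp_rot: [0.034, 0.707, -0.035, 0.706]
contact_force: [0.4, -0.5, -3.4]
opening: 0.672
```

Call:
servo_tool(
  deltas=[
    [[0.1,-0.2,0,0],[0.2,-0.4,0,0],[0.3,-0.6,0,0],[0.4,-0.8,0,0],[0.51,-0.98,0,0]],
  ],
)

```text
time: 21.3
eef_pos: [0.5858, 0.0496, 0.079]
tcp_rot: [0.035, 0.707, -0.035, 0.705]
contact_force: [-0.4, -0.2, -2.6]
opening: 0.675
```

Call:
servo_tool(
  deltas=[
    [[0.15,-0.3,0,0],[0.3,-0.55,0,0],[0.4,-0.75,0,0],[0.48,-0.9,0,0],[0.53,-0.98,0,0]],
  ],
)

```text
time: 21.8
eef_pos: [0.6397, -0.0481, 0.0799]
tcp_rot: [0.035, 0.706, -0.035, 0.706]
contact_force: [0.1, -0.2, -3.6]
opening: 0.673
```

Call:
servo_tool(
  deltas=[
    [[0,0,-0.08,0],[0,0,-0.2,0],[0,0,-0.34,0],[0,0,-0.45,0],[0,0,-0.5,0]],
  ],
)

```text
time: 22.3
eef_pos: [0.6375, -0.0455, 0.0275]
tcp_rot: [0.035, 0.708, -0.034, 0.705]
contact_force: [0.3, 0.3, -4.3]
opening: 0.672
```

Run:
```python
from h import *
im=read_camera("scene");cv2.imwrite("pics/s6.png",im);s=get_state();e=s["eef_pos"];print(e,s["contact_force"],s["opening"],s["time"],tray(e))
p=overlay(im,"scene",e[:2]-.005*TU,-95.68,e[2]+.009);c=p.mean(0).astype(int)
view(im,"scene",[p],c[0]-70,c[1]-60,140,110,5,"pics/s6c.png")
```

```text
[ 0.63759363 -0.04567047  0.02742656] [-0.38934475  0.55997762 -3.56337614] 0.6743069961509254 22.35 [[33.3931635  -2.61420604]]
```

View pics/s6c.png

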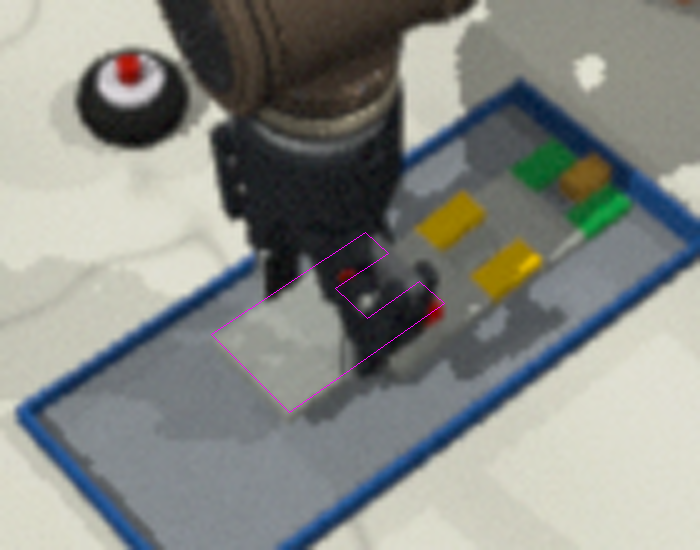

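Red is aligned on its outline, and yellow and green have not moved. I'm setting it down to just touch yellow's slope (plate underside at about 16 mm), then releasing.

Call:
servo_tool(
  deltas=[
    [[0.015,0,-0.03,0],[0.015,0,-0.06,0],[0.015,0,-0.09,0],[0.015,0,-0.11,0],[0.015,0,-0.11,0]],
  ],
)

```text
time: 22.85
eef_pos: [0.6407, -0.0466, 0.0191]
tcp_rot: [0.035, 0.706, -0.035, 0.706]
contact_force: [0.6, -0.2, -3.5]
opening: 0.674
```

Call:
servo_tool(
  deltas=[
    [[0,0,-0.01,0],[0,0,-0.02,0],[0,0,-0.02,0],[0,0,-0.02,0],[0,0,-0.02,0]],
  ],
)

```text
time: 23.35
eef_pos: [0.641, -0.0466, 0.0174]
tcp_rot: [0.035, 0.706, -0.035, 0.706]
contact_force: [-0.7, 0.7, -3.0]
opening: 0.673
```

Call:
servo_tool(
  deltas=[
    [[0,0,0,0],[0,0,0,0],[0,0,0,0],[0,0,0,0],[0,0,0,0]],
  ],
  claw=0.75,
)

```text
time: 23.85
eef_pos: [0.6412, -0.0466, 0.0177]
tcp_rot: [0.035, 0.706, -0.035, 0.706]
contact_force: [-0.3, 0.5, -1.5]
opening: 0.878
```

Call:
servo_tool(
  deltas=[
    [[0,0,0.1,0],[0,0,0.3,0],[0,0,0.5,0],[0,0,0.7,0],[0,0,0.9,0]],
  ],
)

```text
time: 24.35
eef_pos: [0.6411, -0.0466, 0.109]
tcp_rot: [0.035, 0.706, -0.035, 0.707]
contact_force: [-0.8, 0.1, 1.4]
opening: 0.873
```

Call:
servo_tool(
  deltas=[
    [[-0.2,-0.2,0,0],[-0.4,-0.4,0,0],[-0.6,-0.6,0,0],[-0.8,-0.8,0,0],[-1,-1,0,0]],
  ],
)

```text
time: 24.85
eef_pos: [0.5403, -0.1474, 0.1083]
tcp_rot: [0.034, 0.706, -0.035, 0.707]
contact_force: [-0.2, -0.1, -1.0]
opening: 0.878
```

```bash
cat >> h.py <<'E'
def check(im,cols):
    for c,z,m in cols:
        P=scene_fit(im,c,z,untray(m),.05)
        if c=="yellow": P=P[tray(P)[:,0]>-110]
        print(c,len(P),[np.round(v,1) for v in cv2.minAreaRect(np.float32(tray(P)))])
E
python3 - <<'E'
from h import *
im=read_camera("scene");cv2.imwrite("pics/s7.png",im);s=get_state();e=s["eef_pos"];print(e,s["contact_force"],s["opening"],s["time"])
check(im,[("green",.012,-140),("yellow",.0218,-70),("red",.022,-4)])
for q in("red_mid","red_slot","yellow_mid"):print(q,[(tray(d["at"]).round(1),d["at"][2],d["p"]) for d in recognise("scene",q)[:1]])
q=project("scene",[[*untray(78,-30),.0118],[*untray(78,30),.0118],[*untray(-21,30),.0238],[*untray(-21,-30),.0238]])
c=q.mean(0).astype(int);view(im,"scene",[q],c[0]-70,c[1]-60,140,110,5,"pics/s7c.png")
E
```

```text
[ 0.53792233 -0.14948216  0.10782908] [ 0.23336995 -0.87630971 -1.30597984] 0.8744483564570997 24.9
green 143 [array([-139.8,    1.5]), array([62.1, 32.8]), np.float64(89.6)]
yellow 185 [array([-69.3,   4.1]), array([65.7, 36.3]), np.float64(88.9)]
red 195 [array([-2.4,  2.9]), array([66. , 36.2]), np.float64(88.3)]
red_mid [(array([[38.3,  6.7]]), 0.0147, 0.71)]
red_slot [(array([[36.3,  4.7]]), 0.0189, 0.9)]
yellow_mid [(array([[-42.7,  -3.1]]), 0.0163, 0.66)]
```

View pics/s7c.png

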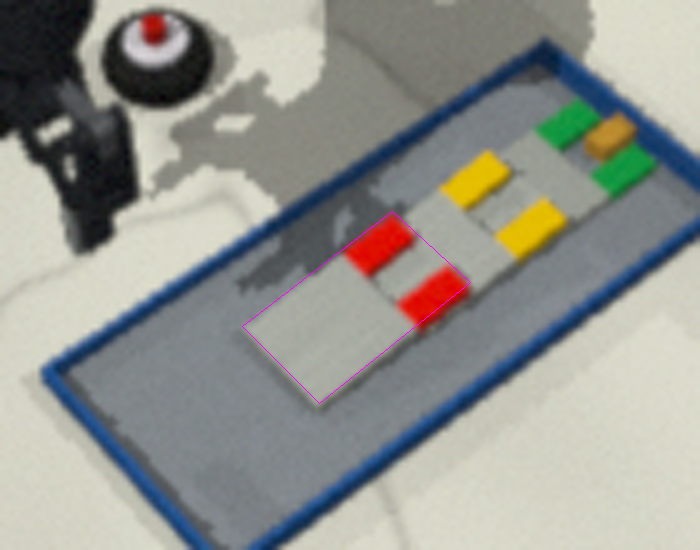

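Red is well placed: its slot is about 17 mm past yellow's centre and the others have not moved. Now blue.

Call:
servo_tool(
  deltas=[
    [[-0.06,-0.2,0,0],[-0.12,-0.4,0,0],[-0.18,-0.6,0,0],[-0.24,-0.8,0,0],[-0.3,-1.0,0,0]],
  ],
)

```text
time: 25.55
eef_pos: [0.5118, -0.2467, 0.1078]
tcp_rot: [0.034, 0.706, -0.034, 0.707]
contact_force: [1.0, 0.3, -0.1]
opening: 0.876
```

Call:
servo_tool(
  deltas=[
    [[-0.06,-0.2,0,0],[-0.12,-0.4,0,0],[-0.18,-0.6,0,0],[-0.24,-0.8,0,0],[-0.3,-1.0,0,0]],
  ],
)

```text
time: 26.05
eef_pos: [0.4819, -0.3469, 0.1078]
tcp_rot: [0.034, 0.706, -0.034, 0.707]
contact_force: [-0.1, 0.1, -0.6]
opening: 0.876
```

Call:
servo_tool(
  deltas=[
    [[-0.03,-0.15,0,0],[-0.055,-0.29,-0.15,0],[-0.055,-0.29,-0.35,0],[-0.055,-0.29,-0.6,0],[-0.055,-0.29,-0.78,0]],
  ],
)

```text
time: 26.55
eef_pos: [0.4758, -0.375, 0.028]
tcp_rot: [0.035, 0.706, -0.034, 0.706]
contact_force: [-0.7, 0.2, -0.3]
opening: 0.871
```

Call:
servo_tool(
  deltas=[
    [[-0.03,-0.03,-0.05,0],[-0.03,-0.03,-0.15,0],[-0.03,-0.03,-0.23,0],[-0.03,-0.03,-0.29,0],[-0.03,-0.03,-0.29,0]],
  ],
)

```text
time: 27.05
eef_pos: [0.4722, -0.3782, -0.0003]
tcp_rot: [0.035, 0.707, -0.034, 0.706]
contact_force: [0.2, 0.1, 0.7]
opening: 0.877
```

Call:
servo_tool(
  deltas=[
    [[0,0,0,0],[0,0,0,0],[0,0,0,0],[0,0,0,0],[0,0,0,0]],
  ],
  claw=-0.2,
)

```text
time: 27.55
eef_pos: [0.4728, -0.379, 0.0013]
tcp_rot: [0.034, 0.706, -0.035, 0.706]
contact_force: [-2.0, 1.5, 4.8]
opening: 0.675
```

Call:
servo_tool(
  deltas=[
    [[0,0,0.05,0],[0,0,0.2,0],[0,0,0.4,0],[0,0,0.6,0],[0,0,0.8,0]],
  ],
)

```text
time: 28.05
eef_pos: [0.4722, -0.3783, 0.0812]
tcp_rot: [0.035, 0.706, -0.035, 0.706]
contact_force: [0.3, 0.3, -2.1]
opening: 0.676
```

Call:
servo_tool(
  deltas=[
    [[0.05,0.1,0,0],[0.15,0.27,0,0],[0.27,0.45,0,0],[0.4,0.67,0,0],[0.53,0.88,0,0]],
  ],
)

```text
time: 28.55
eef_pos: [0.5252, -0.2884, 0.0789]
tcp_rot: [0.035, 0.707, -0.034, 0.706]
contact_force: [1.6, 0.6, -2.5]
opening: 0.675
```

Call:
servo_tool(
  deltas=[
    [[0.11,0.18,0,0],[0.22,0.36,0,0],[0.32,0.53,0,0],[0.43,0.71,0,0],[0.53,0.88,0,0]],
  ],
)

```text
time: 29.05
eef_pos: [0.5781, -0.2004, 0.0789]
tcp_rot: [0.035, 0.707, -0.034, 0.706]
contact_force: [0.4, 0.3, -2.8]
opening: 0.671
```

Call:
servo_tool(
  deltas=[
    [[0.15,0.25,0,0],[0.3,0.48,0,0],[0.41,0.68,0,0],[0.5,0.82,0,0],[0.54,0.89,0,0]],
  ],
)

```text
time: 29.55
eef_pos: [0.6324, -0.1116, 0.0794]
tcp_rot: [0.034, 0.707, -0.034, 0.706]
contact_force: [-0.7, -0.3, -1.5]
opening: 0.674
```

Call:
servo_tool(
  deltas=[
    [[0,0,-0.08,0],[0,0,-0.2,0],[0,0,-0.34,0],[0,0,-0.45,0],[0,0,-0.5,0]],
  ],
)

```text
time: 30.05
eef_pos: [0.6306, -0.1138, 0.0275]
tcp_rot: [0.035, 0.708, -0.035, 0.705]
contact_force: [-0.2, 0.1, -3.7]
opening: 0.677
```

Run:
```python
from h import *
im=read_camera("scene");cv2.imwrite("pics/s8.png",im);s=get_state();e=s["eef_pos"];print(e,s["contact_force"],s["opening"],s["time"],tray(e))
p=overlay(im,"scene",e[:2]-.005*TU,-95.68,e[2]+.008);c=p.mean(0).astype(int)
view(im,"scene",[p],c[0]-70,c[1]-60,140,110,5,"pics/s8c.png")
```

```text
[ 0.63065884 -0.11367602  0.02745006] [-0.5482968   0.2543165  -4.18064585] 0.6703070967090159 30.1 [[101.75116337  -2.78426822]]
```

View pics/s8c.png

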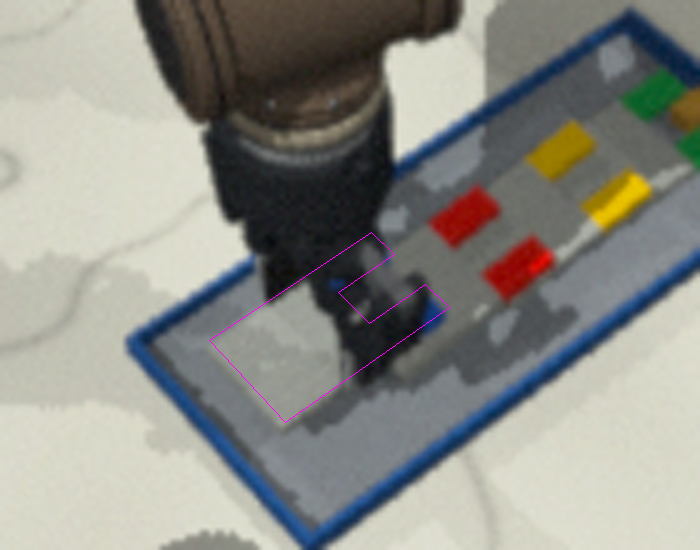

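Blue lines up with its outline, clear of the end wall. I'm repeating the release used for red.

Call:
servo_tool(
  deltas=[
    [[0.015,0,-0.03,0],[0.015,0,-0.06,0],[0.015,0,-0.09,0],[0.015,0,-0.11,0],[0.015,0,-0.11,0]],
  ],
)

```text
time: 30.6
eef_pos: [0.6337, -0.1135, 0.0191]
tcp_rot: [0.035, 0.706, -0.035, 0.706]
contact_force: [-0.3, 0.6, -3.1]
opening: 0.671
```

Call:
servo_tool(
  deltas=[
    [[0,0,-0.01,0],[0,0,-0.02,0],[0,0,-0.02,0],[0,0,-0.02,0],[0,0,-0.02,0]],
  ],
)

```text
time: 31.1
eef_pos: [0.634, -0.1136, 0.0174]
tcp_rot: [0.035, 0.706, -0.035, 0.706]
contact_force: [-0.4, 0.6, -2.2]
opening: 0.671
```

Call:
servo_tool(
  deltas=[
    [[0,0,0,0],[0,0,0,0],[0,0,0,0],[0,0,0,0],[0,0,0,0]],
  ],
  claw=0.75,
)

```text
time: 31.6
eef_pos: [0.6341, -0.1137, 0.0176]
tcp_rot: [0.035, 0.706, -0.035, 0.706]
contact_force: [-1.0, 1.1, 0.2]
opening: 0.878
```

Call:
servo_tool(
  deltas=[
    [[0,0,0.1,0],[0,0,0.3,0],[0,0,0.5,0],[0,0,0.7,0],[0,0,0.9,0]],
  ],
)

```text
time: 32.1
eef_pos: [0.634, -0.1136, 0.109]
tcp_rot: [0.035, 0.706, -0.035, 0.707]
contact_force: [0.4, -0.1, -0.0]
opening: 0.875
```

Call:
servo_tool(
  deltas=[
    [[-0.2,-0.2,0,0],[-0.4,-0.4,0,0],[-0.6,-0.6,0,0],[-0.8,-0.8,0,0],[-1,-1,0,0]],
  ],
)

```text
time: 32.6
eef_pos: [0.5333, -0.2144, 0.1083]
tcp_rot: [0.034, 0.706, -0.035, 0.707]
contact_force: [-0.4, -0.6, -0.4]
opening: 0.877
```

Run:
```python
from h import *
im=read_camera("scene");cv2.imwrite("pics/s9.png",im);s=get_state();e=s["eef_pos"];print(e,s["contact_force"],s["opening"],s["time"])
check(im,[("green",.012,-140),("yellow",.0218,-70),("red",.022,-2),("blue",.022,65)])
q=project("scene",[[*untray(147,-30),.0118],[*untray(147,30),.0118],[*untray(47,30),.0238],[*untray(47,-30),.0238]])
c=q.mean(0).astype(int);view(im,"scene",[q],c[0]-70,c[1]-70,140,110,5,"pics/s9c.png")
read_camera("top")
for n in("bushing","tin","wheel","spray_can","wrench","screwdriver"):print(n,[d["at"] for d in recognise("top",n)[:1]])
```

```text
[ 0.53096109 -0.21674643  0.10798034] [-0.663477   -1.02254807 -1.30552894] 0.8735536948143201 32.65
green 142 [array([-139.9,    1.4]), array([62.6, 33.8]), np.float64(87.1)]
yellow 183 [array([-69.3,   3.8]), array([65. , 36.2]), np.float64(89.2)]
red 187 [array([-2. ,  3.7]), array([64.4, 35.5]), np.float64(88.3)]
blue 203 [array([68. ,  2.4]), array([65.1, 35. ]), np.float64(89.3)]
bushing [[0.4173, 0.2433, 0.0431]]
tin [[0.6384, -0.0174, 0.0048]]
wheel [[0.637, -0.0396, 0.015]]
spray_can [[0.6628, -0.3632, 0.1561]]
wrench [[0.6065, -0.4365, 0.0013]]
screwdriver [[0.5984, 0.3414, 0.027]]
```

View pics/s9c.png

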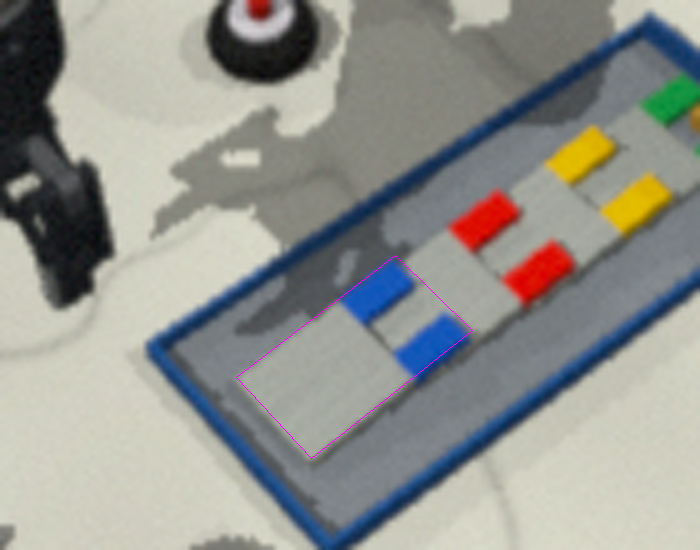

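All four shims lie in one straight row. The slot ends sit about 20, 17 and 20 mm past the preceding plate's centre, and the tool is clear, so I'm handing in.

```bash
python3 -c "
from plant import *
print(sign_off())"
```

```text
the job is handed in; nothing more can be done
None
```

I fanned the four shims into one row along the tray (green, yellow, red, blue, slots to the key) and handed the job in at about 32.7 s of the 72 s allowed. No verdict was reported.

- **Green:** it lies over the key with its slot end at about -157 mm (limits -168 to -149), centred to about 1.5 mm (limit 10).
- **Yellow, red, blue:** their slot ends sit about 20, 17 and 20 mm past the centre of the plate before (limits 4 to 32). They read 2.5 to 4 mm off centre (limit 12) and are in line within about 3° (0.05 rad; limit 0.15). The slope was not measured. The last picture shows blue on the outline drawn for a plate with its plain end on the floor.
- **Bystanders:** the top camera found the bushing, spray can and screwdriver within about 3 mm of the first look.
    - **Tin and wheel:** its reports put both inside the tray. I took these as false, because the arm hid their places. The last scene picture shows the wheel standing on the bench. I did not check the tin separately, though nothing went near it.
    - **Wrench:** the reported point shifted by about 70 mm along its length, with part of it probably hidden. I never lowered near it or touched it, but I did not re-check it.
    - **Oil bottle:** the network did not find it at the start, so I have no before-and-after figure. The arm stayed well away from it.

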